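# Put the top cup in the tea caddy and shut its door on the catch

### The arm

A 7-joint arm with a two-finger parallel gripper is mounted at the origin on the work surface. World frame = base frame: x ahead of the robot, y to its left, z up, the work surface at z = 0. Lengths are in m, angles in rad, forces in N, time in s.
With the tool pointing down it reaches from about 0.425 to 0.925 m from the base axis. Payload 6.8 kg.
Tool frame: the origin (TCP) lies on the mounting face of the last link; the fingertips stand 173 mm ahead of it and the grasp point (between the pads) lies 155 mm ahead of it; z points along the fingers, y is the line along which they close (so a half turn about z gives the same grasp; the last joint's range is limited). The gripper opens to 85 mm and grips with 20 to 120 N. Pads are 22 mm wide; open, the fingers measure 114 mm over their backs; the gripper's body (76 mm by 85 mm) begins 54 mm behind the grasp point. The pads swing forward as they close: fully open they stand 13 mm farther back than shut.
Start: joints at [-1.323, 0.477, 0.022, 1.555, -0.011, 1.109, -0.083], TCP at [0.235, 0.633, 0.405] pointing down, gripper open.
Joint ranges: [-2.96, 2.96], [-0.34, 2.1], [-1.41, 1.46], [0.24, 2.44], [-1.37, 4.51], [0.17, 1.92], [-2.96, 2.96]. Speed limits (rad/s): [2.39, 2.39, 3.14, 3.14, 3.14, 3.14, 3.14].

### API

Orientations are given as a rotation vector (axis times angle).
In Python, from bench import r gives the robot as it stands.
- The arm moves only by the tool carry_out, never from a script. Its argument "moves" is a list of rows, each a list of 5 numbers: the shift along the tool's x, y, z in m, then the turn about the tool's z in rad, then the finger opening in m, from 0 to 0.0854. In form: [[dx, dy, dz, roll, claw], ...]. A call has exactly 8 rows; each row is the pose to reach, as a shift and turn from the pose commanded when the call began, along the tool's axes at that moment; what a row does not reach only later rows make up. A row lasts 1/10 s, in which the tool goes at most 50 mm and 8.59 degrees, less where a joint would pass 70% of its speed; a pose out of reach is approached as far as the arm can. A call with a gripper value outside its range is refused whole. The fingers move at their own pace and stop on an object; "force" is the grip in N (left out, the last holds). Time passes only in rows, so rows that repeat a pose let the fingers close, or fill a call up. It gives the time, the measured TCP pose, the force, the opening and the grip force at its end, in the units of the state.
- r.get_obs(): the state, without advancing time (a new reading comes with each control period).
- r.grab_frame(name): name is "scene" or "top" or "wrist"; returns the picture (480x640x3 uint8, red, green, blue); there is no depth.
- r.calibration(name): a dict with "fx", "fy", "cx", "cy" (pixels), "k1" (the pictures are not rectified: a ray, as slopes to the right and down, at radius r is drawn at 1 + k1 r^2 times it, then the intrinsics apply), "rvec" (rotation vector, rad) and "tvec" (3), from world to camera coordinates, as OpenCV has them. Camera axes: x right, y down, z forward; pixel columns grow to the right and rows downward; lengths in m; the calibration is good to about 2 mm. A picture is of the moment at which its call begins: read the wrist's pose just before it. calibration takes no time and is no camera call; for the wrist camera it gives the pose at the moment of the call.
- r.hand_in(): hands the job in; it is judged then, once.
The state is a dict: "clock": time; "joints": joint angles; "qvel": joint speeds; "tau": joint torques, N m; "tcp_pos": TCP position; "orientation": TCP orientation; "contact_force": force on the tool from outside, world axes, zero at the start; "moment": the same for the moment, N m; "grip_width": finger opening in m; "gripper_force": force on a finger pad.
Only numpy, scipy, OpenCV 4.12 (cv2) and the standard library are available. Lean on these libraries where they do the work, as an engineer would, in place of code of your own. Each camera call takes 0.05 s, during which the arm holds its last target. There are 200 camera calls.

### The job

Lift the top cup off the nested pair on the tray and stand it upright on the floor inside the open-topped tea caddy, then push the caddy's front door shut until it snaps home on its catch and stays shut by itself. Leave the lower cup standing where it is and do not disturb the glass and tongs beside it.

Things in the scene. Friction and masses are not known exactly. Their poses are not given: they have to be found in the camera images.
- cup_top: Upper of two identical white ceramic stacking cups, the one to put away, about 0.14 kg. Round foot 46 mm across, 28 mm high; above it a straight round bowl 62 mm outside diameter, rim at 70 mm, wall 4 mm. Origin: centre of underside, z up. Its foot sits in the lower cup, its bowl rests on that cup's rim, 42 mm higher: all 42 mm of straight side is free to grip. Lifts straight out, 4 mm clearance.
- cup_low: The lower cup of the pair, same shape and size, standing upright on the tray. Origin: centre of its underside, z up. Leave it standing there.
- tray: Square white melamine tray 260 x 260 mm, fixed, floor 5 mm above the tiles, rim 14 mm high. Origin: centre of its underside. The pair of cups stands in its half towards -x; the upturned glass and the tongs lie in its half towards +x.
- caddy: Wooden tea caddy 160 mm deep (x), 220 wide (y), 100 high, no top, fixed, left or right of the robot's middle line. Origin: centre of underside; -x is its front, closed only by the door. Floor 12 mm thick, back and side walls 10 mm: inside x -80 to +70, y -100 to +100 mm.
- catch (a point): Sprung round steel nose of the door catch, in a steel housing on the caddy's front corner at its -y side. The housing spans caddy x -104 to -78, y -132 to -112 mm, 45 to 75 mm above the tiles. Point: centre of the nose.
- caddy_floor (a point): Centre of the caddy's outline on its inner floor, 12 mm above the tiles; axes as the caddy's.
- caddy_door (a joint): Angle of the caddy's front door about its upright hinge, rad: 0 = shut against its stop, held by the catch; grows as it swings out to the front. Starts 0.5 to 1.0 open. Slight friction: it stays where left. At about 0.08 its edge meets the sprung catch: 3 to 5 N at door_face pushes past; below 0.033 the catch pulls it home and holds it near 0; short of that it is pushed back ajar.
- door_hinge (a point): Point on the door's upright hinge line, at the caddy's front corner on its +y side (caddy x -80, y +110 mm), 56 mm above the tiles. Axes turn with the door: it runs from here along its own -y for 210 mm; its outer face looks to its own -x and is 12 mm from the hinge line. A closed fingertip pushing there follows an arc about this line.
- door_face (a point): Point on the door's outer face 130 mm from the hinge line, 56 mm above the tiles; moves with the door; its -x points out of the face. The door is a wooden panel 12 mm thick, 14 to 98 mm above the tiles. A steel knob 18 mm across sticks out 25 mm from the face at 180 mm from the hinge, at mid-height.
- glass: Upturned drinking glass, a closed-looking cone 62 mm across at its mouth (below) and 83 mm high, standing loose on the tray. Origin: centre of its underside. Not to be disturbed.
- tongs: Small steel tongs 117 mm long, 32 mm wide, 6 mm thick, lying flat on the tray. Origin: centre of the underside. Not to be disturbed.
Not all that is in view belongs to the job. Leave any orange or yellow look-alike of the cup_top alone. Leave any brown look-alike of the cup_low alone.

How it is judged:
On the way, in this order (a step that is already met when the one before it is completed fails the run):
1. the top cup stands upright on the caddy's floor, let go, with the door still open (x of cup_top in the frame of caddy_floor between -0.055 and 0.045 m and y of cup_top in the frame of caddy_floor between -0.075 and 0.075 m and z of cup_top in the frame of caddy_floor between -0.006 and 0.006 m and angle between cup_top's own z axis and vertical below 0.15 rad and contact force between the fingers and cup_top below 0.1 N and value of joint caddy_door above 0.08 rad), for 0.2 s.
2. the door is seated on its catch (value of joint caddy_door below 0.02 rad), for 0.2 s.
At the end, for the whole second after the job is handed in: The top cup stands upright (within 0.15 rad) and still on the caddy's floor, within the caddy's walls and let go; the door is seated on its catch (under 0.02 rad); the lower cup stands upright within 40 mm of where it was (x of cup_top in the frame of caddy_floor between -0.055 and 0.045 m and y of cup_top in the frame of caddy_floor between -0.075 and 0.075 m and z of cup_top in the frame of caddy_floor between -0.006 and 0.006 m and angle between each of cup_top, cup_low's own z axis and vertical below 0.15 rad and distance of cup_low from where it was at the start of the episode below 0.04 m and value of joint caddy_door below 0.02 rad and linear speed of cup_top below 0.02 m/s); the robot touches nothing.
It fails at once if glass or tongs moved more than 30 mm, or the glass tipped (distance of any of glass, tongs from where it was at the start of the episode above 0.03 m or angle between glass's own z axis and vertical above 0.3 rad).
It fails at once if the lower cup lifted off the tray or tipped over (z of cup_low in the frame of tray above 0.035 m or angle between cup_low's own z axis and vertical above 0.5 rad).
It also fails if it takes over 54 s, if anything falls off the work surface, if the arm or the gripper's body presses on something with over 40 N, if the wrist force passes 120 N, or if a joint passes its speed limit or range.

## Working session

There is one attempt and no reset: what is moved stays moved. The work goes in short steps, Python scripts to look and compute and a tool call to move; the robot and the scene stay as the last step left them, time stands still between calls to the robot, and variables do not carry over. Pictures are saved under pics/ and viewed, at most 10 in all, crops included, and the job is handed in when it is done.

Besides the shell and the picture viewer there is one more tool, called after "Request:" as name(argument=value, ...) on one line, values as JSON. carry_out: Moves the arm, as the interface text tells. Its arguments: {"type":"object","properties":{"moves":{"type":"array","items":{"type":"array","items":{"type":"number"}}},"force":{"type":"number"}},"required":["moves"]}

```bash
mkdir -p pics; python3 - <<'E'
from bench import r
import cv2,numpy as np
o=r.get_obs();print({k:np.round(o[k],3) for k in ('clock','tcp_pos','orientation','joints')})
for n in('scene','top'):
    cv2.imwrite(f'pics/{n}0.png',r.grab_frame(n)[:,:,::-1]);print(n,r.calibration(n))
E
```

```text
{'clock': np.float64(0.0), 'tcp_pos': array([0.235, 0.632, 0.404]), 'orientation': array([-5.560e-01, -3.092e+00,  3.000e-03]), 'joints': array([-1.323,  0.478,  0.022,  1.556, -0.012,  1.109, -0.083])}
scene {'fx': 613.9377910506324, 'fy': 613.9377910506324, 'cx': 327.1201980310161, 'cy': 232.39803074746408, 'k1': -0.17427870445409926, 'rvec': array([ 2.3172285 ,  1.2604733 , -0.37617907]), 'tvec': array([-0.28045871, -0.40891536,  1.46180272])}
top {'fx': 494.7514494762203, 'fy': 494.7514494762203, 'cx': 316.95413616215046, 'cy': 242.37675546889335, 'k1': -0.05682188205141332, 'rvec': array([ 2.16890497, -2.16843845,  0.07602428]), 'tvec': array([-0.0272218 ,  0.59953794,  0.91080626])}
```

View pics/scene0.png

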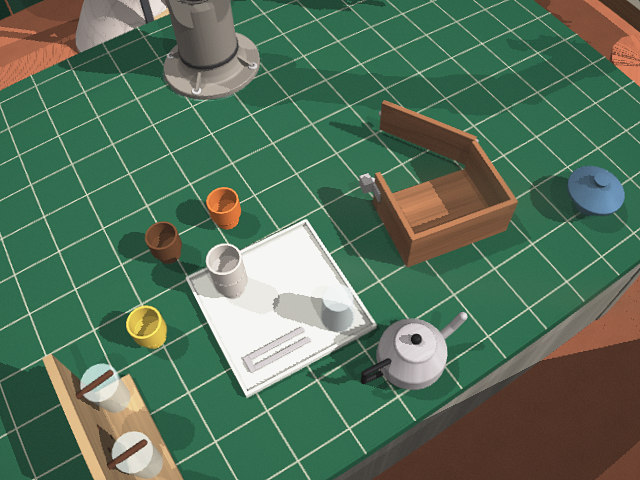

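View pics/top0.png

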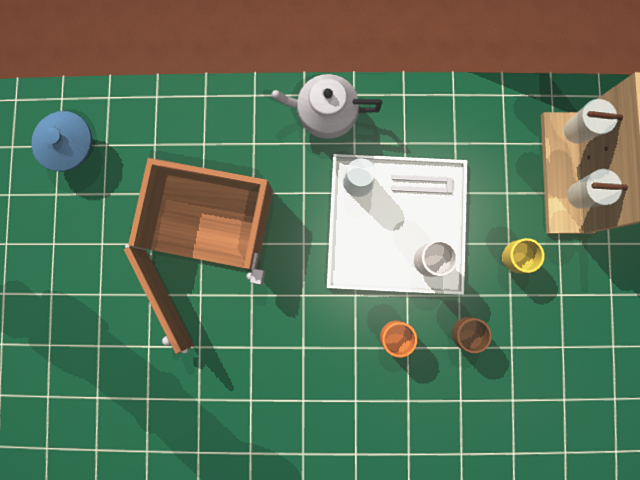

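White nested pair: scene (227,270), top (436,257). The orange, yellow and brown cups are single and coloured, so the white stack is the one meant. I'll confirm it in an enlarged crop, with the caddy alongside.

```bash
cat > h.py <<'E'
import cv2,numpy as np
from bench import r
def ray(n,px,c=None):
    c=c or r.calibration(n); R=cv2.Rodrigues(np.array(c['rvec']))[0]; t=np.array(c['tvec'])
    d=(np.array(px,float)-[c['cx'],c['cy']])/[c['fx'],c['fy']]
    u=cv2.undistortPoints(d.reshape(1,1,2),np.eye(3),np.array([c['k1'],0,0,0]))[0,0]
    return -R.T@t, R.T@np.array([u[0],u[1],1])
def onz(n,px,z,c=None):
    o,d=ray(n,px,c); return o+d*(z-o[2])/d[2]
def proj(n,p,c=None):
    c=c or r.calibration(n);K=np.array([[c['fx'],0,c['cx']],[0,c['fy'],c['cy']],[0,0,1]])
    return cv2.projectPoints(np.array(p,float).reshape(-1,1,3),np.array(c['rvec']),np.array(c['tvec']),K,np.array([c['k1'],0,0,0]))[0][:,0]
def tool(p):  # world vector -> tool axes
    return cv2.Rodrigues(np.array(r.get_obs()['orientation']))[0].T@np.array(p)
E
python3 - <<'E'
from h import *
s=cv2.imread('pics/scene0.png');t=cv2.imread('pics/top0.png')
a=cv2.resize(t[200:320,380:500],(300,300),interpolation=2);b=cv2.resize(s[220:320,180:280],(300,300),interpolation=2)
c=cv2.resize(t[150:360,110:290],(0,0),fx=2.8,fy=2.8,interpolation=2)
out=np.zeros((600,800,3),np.uint8);out[:300,:300]=a;out[300:,:300]=b;out[:588,300:800]=c[:588,:500];cv2.imwrite('pics/crop1.png',out)
E
```

```text
(no output)
```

View pics/crop1.png

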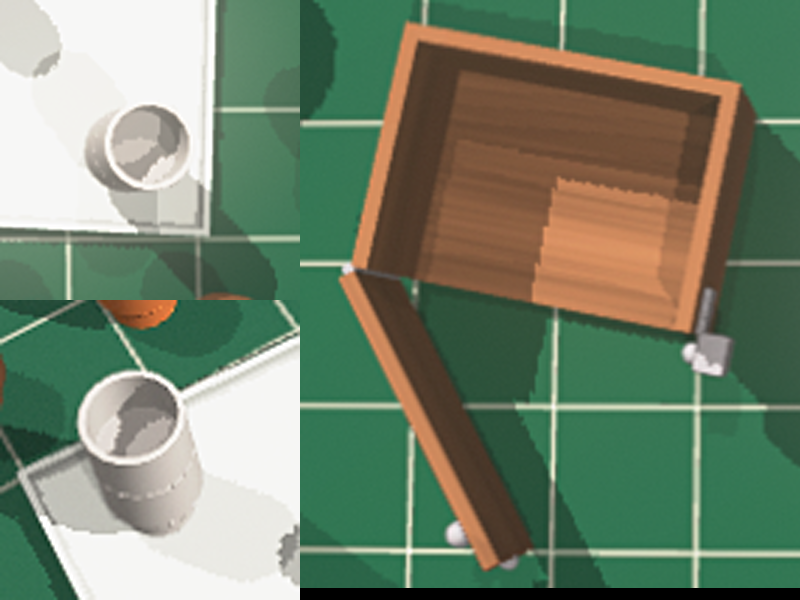

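The crop shows the white two-cup stack: seam visible, top rim centre at top-view px (439,259) and scene px (223,259). The caddy rim corners and the open door are also clear. Next I compute positions.

```bash
python3 - <<'E'
from h import *
np.set_printoptions(precision=4,suppress=True)
print('cup top',onz('top',(439.2,258.8),.117),'scene',onz('scene',(223.3,259),.117))
o1,d1=ray('top',(439.2,258.8));o2,d2=ray('scene',(223.3,259))
ab=np.linalg.lstsq(np.c_[d1,-d2],o2-o1,rcond=None)[0];print('tri',o1+d1*ab[0],o2+d2*ab[1])
px=[((x-300)/2.8+110-.3,y/2.8+150-.3) for x,y in((406,23),(742,85),(692,332),(354,268))]
C=np.array([onz('top',p,.1) for p in px])
L=np.array([[.08,.11],[.08,-.11],[-.08,-.11],[-.08,.11]])
m=C[:,:2].mean(0);H=(L).T@(C[:,:2]-m);yaw=np.arctan2(H[0,1]-H[1,0],H[0,0]+H[1,1])
R=np.array([[np.cos(yaw),-np.sin(yaw)],[np.sin(yaw),np.cos(yaw)]])
print(C,'\ncaddy',m,yaw,'res',C[:,:2]-(m+L@R.T))
for z in (.098,):
  e=[onz('top',((x-300)/2.8+109.7,y/2.8+149.7),z)[:2] for x,y in((342,277),(487,571),(502,562))]
  v=e[1]-e[0];print('door',e,np.linalg.norm(v),'angle',np.arctan2(v[1],v[0])-(yaw-np.pi/2))
print('hinge',m+R@[-.08,.11],'catch',m+R@[-.091,-.122])
print('R',cv2.Rodrigues(np.array(r.get_obs()['orientation']))[0])
print('glass',onz('top',(359,177),.083),'tongs',onz('top',(422,184),.008),'orange',onz('top',(399,338),.07))
E
```

```text
cup top [ 0.5634 -0.2368  0.117 ] scene [ 0.5678 -0.2394  0.117 ]
tri [ 0.5638 -0.2384  0.1101] [ 0.5637 -0.2385  0.1101]
[[0.7455 0.276  0.1   ]
 [0.7037 0.0591 0.1   ]
 [0.5479 0.0887 0.1   ]
 [0.5879 0.3041 0.1   ]] 
caddy [0.6462 0.182 ] -0.18520203455728107 res [[ 0.0003  0.0006]
 [-0.0009 -0.    ]
 [ 0.0005  0.0001]
 [ 0.     -0.0008]]
door [array([0.5823, 0.3124]), array([0.3997, 0.2152]), array([0.4053, 0.2058])] 0.2069251555009715 angle -0.8961284535977014
hinge [0.5879 0.3048] catch [0.5343 0.0788]
R [[-0.9373  0.3484 -0.0004]
 [ 0.3484  0.9373 -0.0016]
 [-0.0001 -0.0016 -1.    ]]
glass [ 0.7125 -0.1036  0.083 ] tongs [ 0.7152 -0.2315  0.008 ] orange [ 0.4252 -0.1737  0.07  ]
```

Request:
carry_out(moves=[[-0.03, -0.0344, 0, 0, 0.085], [-0.06, -0.0688, 0, 0, 0.085], [-0.09, -0.1032, 0, 0, 0.085], [-0.12, -0.1376, 0, 0, 0.085], [-0.15, -0.172, 0, 0, 0.085], [-0.18, -0.2064, 0, 0, 0.085], [-0.21, -0.2408, 0, 0, 0.085], [-0.24, -0.2752, 0, 0, 0.085]], force=40)

```text
clock: 0.9
tcp_pos: [0.3645, 0.2892, 0.4045]
orientation: [-0.556, -3.092, 0.0]
contact_force: [0.1, 0.3, -0.3]
grip_width: 0.0849
gripper_force: 0.0
```

```bash
python3 - <<'E'
from h import *
o=r.get_obs();print(np.round(o['joints'],3),np.round(o['tcp_pos'],3),np.round(o['orientation'],3),o['clock'])
print(tool(np.array([.564,-.238,.404])-o['tcp_pos']))
E
```

```text
[-0.937  0.126  0.145  2.046 -0.022  0.971  0.434] [0.364 0.289 0.405] [-0.556 -3.092  0.   ] 0.9
[-0.37066236 -0.42464555  0.0005481 ]
```

Request:
carry_out(moves=[[-0.03, -0.0344, 0, 0, 0.085], [-0.06, -0.0688, 0, 0, 0.085], [-0.09, -0.1032, 0, 0, 0.085], [-0.12, -0.1376, 0, 0, 0.085], [-0.15, -0.172, 0, 0, 0.085], [-0.18, -0.2064, 0, 0, 0.085], [-0.21, -0.2408, 0, 0, 0.085], [-0.24, -0.2752, 0, 0, 0.085]])

```text
clock: 1.7
tcp_pos: [0.4934, -0.0522, 0.4047]
orientation: [-0.556, -3.092, -0.0]
contact_force: [1.2, 1.2, -0.0]
grip_width: 0.085
gripper_force: 0.0
```

Request:
carry_out(moves=[[-0.03, -0.0344, 0, 0, 0.085], [-0.06, -0.0688, 0, 0, 0.085], [-0.09, -0.1032, 0, 0, 0.085], [-0.11, -0.126, 0, 0, 0.085], [-0.12, -0.138, 0, 0, 0.085], [-0.131, -0.149, 0, 0, 0.085], [-0.131, -0.149, 0, 0, 0.085], [-0.131, -0.149, 0, 0, 0.085]])

```text
clock: 2.5
tcp_pos: [0.5643, -0.2345, 0.4044]
orientation: [-0.554, -3.092, -0.001]
contact_force: [-0.5, 0.4, -0.6]
grip_width: 0.085
gripper_force: 0.0
```

```bash
python3 - <<'E'
from h import *
o=r.get_obs();print(np.round(o['joints'],3),np.round(o['tcp_pos'],3),np.round(o['orientation'],3),o['clock'])
print(tool(np.array([.564,-.238,.25])-o['tcp_pos']))
c=r.calibration('wrist');cv2.imwrite('pics/w1.png',r.grab_frame('wrist')[:,:,::-1])
print('cup predicted',proj('wrist',[.564,-.238,.117],c), onz('wrist',(320,240),.117,c))
E
```

```text
[-0.107  0.406  0.531  1.743 -0.233  1.056  1.72 ] [ 0.564 -0.235  0.404] [-5.540e-01 -3.092e+00 -1.000e-03] 2.5
[-0.00111173 -0.00348886  0.15439755]
cup predicted [[316.37591142 239.90629045]] [ 0.56484811 -0.23587634  0.117     ]
```

View pics/w1.png

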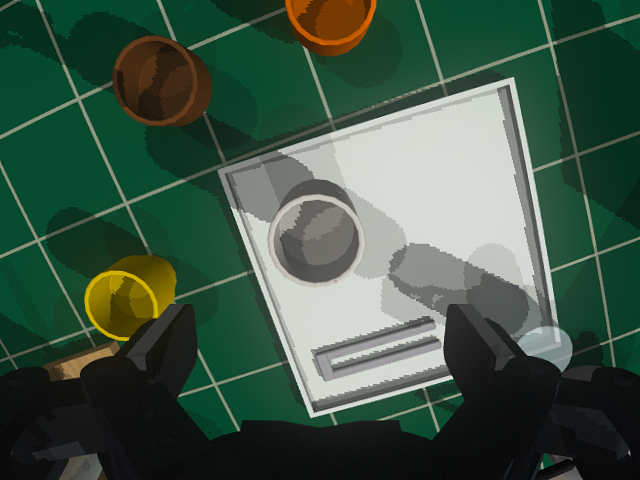

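The wrist view shows the cup rim centred at (316,240), exactly where predicted. Descending.

Request:
carry_out(moves=[[-0.001, -0.0035, 0.02, 0, 0.085], [-0.001, -0.0035, 0.05, 0, 0.085], [-0.001, -0.0035, 0.08, 0, 0.085], [-0.001, -0.0035, 0.11, 0, 0.085], [-0.001, -0.0035, 0.13, 0, 0.085], [-0.001, -0.0035, 0.145, 0, 0.085], [-0.001, -0.0035, 0.154, 0, 0.085], [-0.001, -0.0035, 0.154, 0, 0.085]])

```text
clock: 3.35
tcp_pos: [0.5638, -0.2386, 0.25]
orientation: [-0.554, -3.091, -0.001]
contact_force: [1.1, 0.7, -0.4]
grip_width: 0.085
gripper_force: 0.0
```

Request:
carry_out(moves=[[0, 0, 0, 0, 0.075], [0, 0, 0, 0, 0.068], [0, 0, 0, 0, 0.06], [0, 0, 0, 0, 0.055], [0, 0, 0, 0, 0.05], [0, 0, 0, 0, 0.05], [0, 0, 0, 0, 0.05], [0, 0, 0, 0, 0.05]], force=30)

```text
clock: 4.15
tcp_pos: [0.5646, -0.2394, 0.2521]
orientation: [0.555, 3.09, 0.001]
contact_force: [-1.2, 2.0, 5.0]
grip_width: 0.0627
gripper_force: 32.3
```

Request:
carry_out(moves=[[0, 0, -0.008, 0, 0.05], [0, 0, -0.018, 0, 0.05], [0, 0, -0.03, 0, 0.05], [0, 0, -0.045, 0, 0.05], [0, 0, -0.065, 0, 0.05], [0, 0, -0.09, 0, 0.05], [0, 0, -0.12, 0, 0.05], [0, 0, -0.12, 0, 0.05]])

```text
clock: 4.95
tcp_pos: [0.5649, -0.2405, 0.376]
orientation: [0.555, 3.084, -0.001]
contact_force: [-0.0, -0.3, -1.6]
grip_width: 0.062
gripper_force: 33.2
```

```bash
python3 - <<'E'
from h import *
o=r.get_obs();print(np.round(o['tcp_pos'],4),o['grip_width'],o['contact_force'])
R=np.array([[np.cos(-.1852),-np.sin(-.1852)],[np.sin(-.1852),np.cos(-.1852)]])
g=np.array([.6462,.182])+R@[-.005,0]
print(g,tool(np.r_[g,.217]-o['tcp_pos']))
a=cv2.resize(r.grab_frame('scene')[130:330,140:400,::-1],None,fx=2,fy=2);cv2.imwrite('pics/s2.png',a)
E
```

```text
[ 0.5649 -0.2405  0.376 ] 0.06203762012682458 [-0.04911579 -0.32177229 -1.64857949]
[0.6412855  0.18292072] [0.07748538 0.42337384 0.15862113]
```

View pics/s2.png

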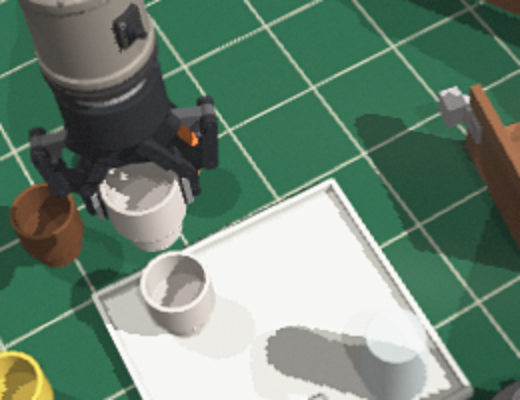

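The cup is in the grip at (145,205) and the lower cup still stands on the tray at (178,293). Carrying it to the caddy.

Request:
carry_out(moves=[[0.004, 0.02, 0, 0, 0.05], [0.011, 0.06, 0, 0, 0.05], [0.018, 0.1, 0, 0, 0.05], [0.026, 0.14, 0, 0, 0.05], [0.033, 0.18, 0, 0, 0.05], [0.04, 0.22, 0, 0, 0.05], [0.047, 0.25, 0, 0, 0.05], [0.051, 0.27, 0, 0, 0.05]])

```text
clock: 5.8
tcp_pos: [0.6098, 0.035, 0.3696]
orientation: [-0.55, -3.091, -0.001]
contact_force: [1.2, 0.0, -1.4]
grip_width: 0.0624
gripper_force: 33.3
```

Request:
carry_out(moves=[[0.006, 0.03, 0, 0, 0.05], [0.012, 0.065, 0, 0, 0.05], [0.018, 0.1, 0, 0, 0.05], [0.022, 0.125, 0, 0, 0.05], [0.025, 0.14, 0, 0, 0.05], [0.0265, 0.15, 0, 0, 0.05], [0.0265, 0.153, 0, 0, 0.05], [0.0265, 0.153, 0, 0, 0.05]])

```text
clock: 6.6
tcp_pos: [0.6387, 0.1831, 0.3705]
orientation: [-0.558, -3.092, 0.001]
contact_force: [0.1, -0.6, -3.0]
grip_width: 0.0623
gripper_force: 33.3
```

```bash
python3 - <<'E'
from h import *
o=r.get_obs();print(np.round(o['joints'],3),np.round(o['tcp_pos'],4),o['grip_width'],o['contact_force'])
print(tool(np.r_[.6413,.1829,.217]-o['tcp_pos']))
E
```

```text
[-0.68   0.52   0.438  1.639 -0.246  1.039  1.047] [0.6387 0.1831 0.3705] 0.06231106071818683 [ 0.06862256 -0.60417554 -2.95391926]
[-0.00250335  0.00081648  0.15353485]
```

Request:
carry_out(moves=[[-0.001, 0.001, 0.03, 0, 0.05], [-0.0025, 0.001, 0.06, 0, 0.05], [-0.0025, 0.001, 0.09, 0, 0.05], [-0.0025, 0.001, 0.115, 0, 0.05], [-0.0025, 0.001, 0.13, 0, 0.05], [-0.0025, 0.001, 0.138, 0, 0.05], [-0.0025, 0.001, 0.142, 0, 0.05], [-0.0025, 0.001, 0.142, 0, 0.05]])

```text
clock: 7.4
tcp_pos: [0.6417, 0.184, 0.2292]
orientation: [0.557, 3.091, 0.0]
contact_force: [-0.5, 0.1, -1.5]
grip_width: 0.0619
gripper_force: 33.3
```

Request:
carry_out(moves=[[0, 0, 0.002, 0, 0.05], [0, 0, 0.004, 0, 0.05], [0, 0, 0.006, 0, 0.05], [0, 0, 0.008, 0, 0.05], [0, 0, 0.009, 0, 0.05], [0, 0, 0.01, 0, 0.05], [0, 0, 0.01, 0, 0.05], [0, 0, 0.01, 0, 0.05]])

```text
clock: 8.2
tcp_pos: [0.6414, 0.1842, 0.2187]
orientation: [0.556, 3.092, -0.0]
contact_force: [0.4, -0.6, -1.8]
grip_width: 0.0623
gripper_force: 33.3
```

Request:
carry_out(moves=[[0, 0, 0.001, 0, 0.05], [0, 0, 0.002, 0, 0.05], [0, 0, 0.0025, 0, 0.05], [0, 0, 0.003, 0, 0.05], [0, 0, 0.003, 0, 0.05], [0, 0, 0.003, 0, 0.05], [0, 0, 0.003, 0, 0.05], [0, 0, 0.003, 0, 0.05]])

```text
clock: 9.0
tcp_pos: [0.6416, 0.1841, 0.2171]
orientation: [0.556, 3.091, 0.001]
contact_force: [-3.7, -1.3, 8.8]
grip_width: 0.0624
gripper_force: 33.8
```

Request:
carry_out(moves=[[0, 0, 0, 0, 0.064], [0, 0, 0, 0, 0.068], [0, 0, 0, 0, 0.074], [0, 0, 0, 0, 0.08], [0, 0, 0, 0, 0.085], [0, 0, 0, 0, 0.085], [0, 0, 0, 0, 0.085], [0, 0, 0, 0, 0.085]])

```text
clock: 9.8
tcp_pos: [0.6413, 0.1842, 0.2157]
orientation: [-0.556, -3.092, 0.0]
contact_force: [-0.6, -0.2, -0.2]
grip_width: 0.0846
gripper_force: 0.0
```

Request:
carry_out(moves=[[0, 0, -0.005, 0, 0.085], [0, 0, -0.015, 0, 0.085], [0, 0, -0.035, 0, 0.085], [0, 0, -0.065, 0, 0.085], [0, 0, -0.1, 0, 0.085], [0, 0, -0.125, 0, 0.085], [0, 0, -0.13, 0, 0.085], [0, 0, -0.13, 0, 0.085]])

```text
clock: 10.6
tcp_pos: [0.6415, 0.1842, 0.3472]
orientation: [0.556, 3.09, 0.002]
contact_force: [-0.5, -0.1, -0.1]
grip_width: 0.0845
gripper_force: 0.0
```

```bash
python3 - <<'E'
from h import *
o=r.get_obs();print(np.round(o['joints'],3),np.round(o['tcp_pos'],4),o['grip_width'],o['contact_force'])
c=r.calibration('wrist');w=r.grab_frame('wrist')[:,:,::-1]
print('predicted rim',proj('wrist',[.6414,.1842,.082],c), proj('wrist',[.6414,.1842,.012],c))
s=r.grab_frame('scene')[80:280,340:540,::-1]
cv2.imwrite('pics/c3.png',np.hstack([cv2.resize(w,(480,360)),cv2.resize(s,(320,360))]))
# door geometry
h=np.array([.5879,.3048]);yaw=-.1852
for th in (.9,.6,.3,.1,.03,0):
    a=yaw-np.pi/2-th; d=np.array([np.cos(a),np.sin(a)]);n=np.array([d[1],-d[0]])
    print(th,'d',d,'n',n,'face',h+.13*d+.012*n)
E
```

```text
[-0.673  0.547  0.43   1.652 -0.262  0.997  1.059] [0.6415 0.1842 0.3472] 0.0845419766984754 [-0.53816667 -0.14854868 -0.11649828]
predicted rim [[321.23133624 246.55068913]] [[320.92685039 221.00171395]]
0.9 d [-0.88439678 -0.46673583] n [-0.46673583  0.88439678] face [0.46732759 0.2547371 ]
0.6 d [-0.70696664 -0.70724689] n [-0.70724689  0.70696664] face [0.48750737 0.2213415 ]
0.3 d [-0.46638529 -0.88458169] n [-0.88458169  0.46638529] face [0.51665493 0.195401  ]
0.1 d [-0.28134938 -0.9596054 ] n [-0.9596054   0.28134938] face [0.53980932 0.18342749]
0.03 d [-0.21354282 -0.97693371] n [-0.97693371  0.21354282] face [0.54841623 0.18036113]
0 d [-0.18414312 -0.98289944] n [-0.98289944  0.18414312] face [0.5521666  0.17923279]
```

View pics/c3.png

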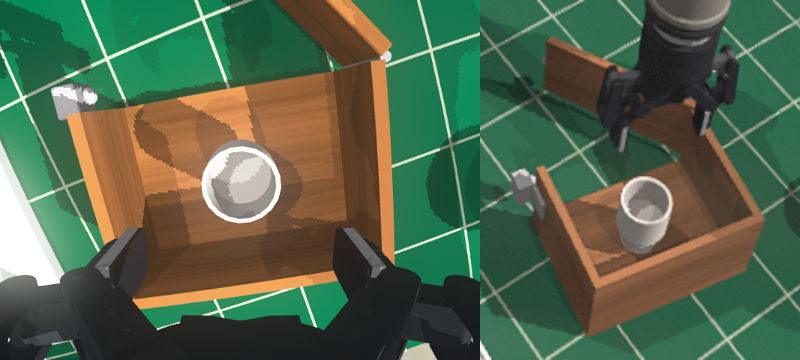

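The cup stands upright near the caddy centre, rim at (241,184) as predicted, and the door is still open. Next I close the fingers and move round to the outer side of the door.

Request:
carry_out(moves=[[0.03, 0.005, 0, 0, 0.05], [0.07, 0.012, 0, 0, 0.0], [0.11, 0.018, 0, 0, 0.0], [0.15, 0.025, 0, 0, 0.0], [0.19, 0.032, 0, 0, 0.0], [0.215, 0.036, 0, 0, 0.0], [0.2235, 0.037, 0, 0, 0.0], [0.2235, 0.037, 0, 0, 0.0]])

```text
clock: 11.5
tcp_pos: [0.4437, 0.2973, 0.3448]
orientation: [-0.552, -3.091, 0.002]
contact_force: [0.3, -0.9, -0.4]
grip_width: -0.0001
gripper_force: 0.0
```

Request:
carry_out(moves=[[0, 0, 0.02, 0, 0], [0, 0, 0.045, 0, 0], [0, 0, 0.07, 0, 0], [0, 0, 0.09, 0, 0], [0, 0, 0.105, 0, 0], [0, 0, 0.114, 0, 0], [0, 0, 0.114, 0, 0], [0, 0, 0.114, 0, 0]])

```text
clock: 12.3
tcp_pos: [0.4456, 0.2963, 0.2319]
orientation: [0.558, 3.091, -0.0]
contact_force: [-0.1, -0.6, 0.1]
grip_width: -0.0003
gripper_force: 0.0
```

```bash
cat > d.py <<'E'
from h import *
np.set_printoptions(precision=4,suppress=True)
o=r.get_obs();print(o['clock'],np.round(o['joints'],3),o['tcp_pos'],o['orientation'],o['grip_width'],o['contact_force'])
h=np.array([.5879,.3048]);yaw=-.1852
Rm=cv2.Rodrigues(o['orientation'])[0];tx=np.arctan2(Rm[1,0],Rm[0,0])
for th in (.9,.8,.7,.6,.5,.4,.3,.2,.15,.1,.06,.03,0):
    a=yaw-np.pi/2-th; d=np.array([np.cos(a),np.sin(a)]);n=np.array([d[1],-d[0]])
    e=np.arctan2(n[1],n[0])-tx; s=.011*abs(np.cos(e))+.0145*abs(np.sin(e))
    print(th,tool(np.r_[h+.13*d+(.012+s)*n,.232]-o['tcp_pos']))
E
python3 d.py; python3 -c "
from h import *
cv2.imwrite('pics/s4.png',cv2.resize(r.grab_frame('scene')[60:280,320:560,::-1],None,fx=2,fy=2))"
```

```text
12.3 [-0.975  0.507  0.345  2.044 -0.28   0.635  0.77 ] [0.4456 0.2963 0.2319] [ 0.5578  3.0911 -0.0001] -0.00028823451736768055 [-0.0527 -0.5548  0.0777]
0.9 [-0.0216 -0.0195 -0.0001]
0.8 [-0.0302 -0.0302 -0.0001]
0.7 [-0.04   -0.0401 -0.    ]
0.6 [-0.0509 -0.0489 -0.    ]
0.5 [-0.0629 -0.0566 -0.    ]
0.4 [-0.0757 -0.0631 -0.    ]
0.3 [-0.0892 -0.0681 -0.    ]
0.2 [-0.1034 -0.0716 -0.    ]
0.15 [-0.1099 -0.0728 -0.    ]
0.1 [-0.1158 -0.0737 -0.    ]
0.06 [-0.1205 -0.0742 -0.    ]
0.03 [-0.1241 -0.0745 -0.    ]
0 [-0.1277 -0.0747  0.    ]
```

View pics/s4.png

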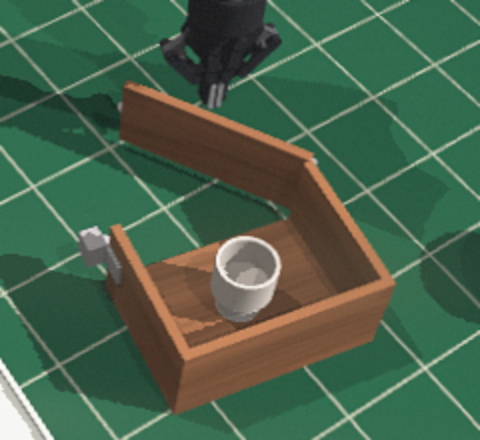

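The closed fingers are outside the door at (213,97), clear of the knob at (122,106), and the cup stands inside. Starting the sweep.

Request:
carry_out(moves=[[-0.018, -0.017, 0, 0, 0], [-0.026, -0.025, 0, 0, 0], [-0.034, -0.034, 0, 0, 0], [-0.042, -0.042, 0, 0, 0], [-0.051, -0.049, 0, 0, 0], [-0.06, -0.055, 0, 0, 0], [-0.069, -0.06, 0, 0, 0], [-0.076, -0.063, 0, 0, 0]])

```text
clock: 13.15
tcp_pos: [0.495, 0.2105, 0.2323]
orientation: [0.557, 3.091, 0.001]
contact_force: [-0.7, 0.7, 7.0]
grip_width: -0.0002
gripper_force: 0.1
```

Request:
carry_out(moves=[[-0.006, -0.0025, 0, 0, 0], [-0.0125, -0.005, 0, 0, 0], [-0.0195, -0.007, 0, 0, 0], [-0.0265, -0.0085, 0, 0, 0], [-0.0315, -0.0095, 0, 0, 0], [-0.0355, -0.0101, 0, 0, 0], [-0.0385, -0.0105, 0, 0, 0], [-0.0385, -0.0105, 0, 0, 0]])

```text
clock: 13.95
tcp_pos: [0.5275, 0.1877, 0.2324]
orientation: [0.556, 3.09, 0.002]
contact_force: [-0.6, 0.5, 6.0]
grip_width: 0.0002
gripper_force: 0.0
```

```bash
python3 d.py | sed -n '1p;8,$p'; python3 -c "
from h import *
cv2.imwrite('pics/s5.png',cv2.resize(r.grab_frame('scene')[60:280,320:560,::-1],None,fx=2.5,fy=2.5))"
```

```text
13.95 [-0.717  0.537  0.341  1.986 -0.282  0.662  1.018] [0.5275 0.1877 0.2324] [0.5564 3.0902 0.0017] 0.0002417045797977205 [-0.5503  0.4763  6.0328]
0.3 [0.0256 0.0051 0.0003]
0.2 [0.0115 0.0016 0.0003]
0.15 [0.0048 0.0004 0.0004]
0.1 [-0.001  -0.0005  0.0004]
0.06 [-0.0057 -0.0011  0.0004]
0.03 [-0.0093 -0.0014  0.0004]
0 [-0.0129 -0.0016  0.0004]
```

View pics/s5.png

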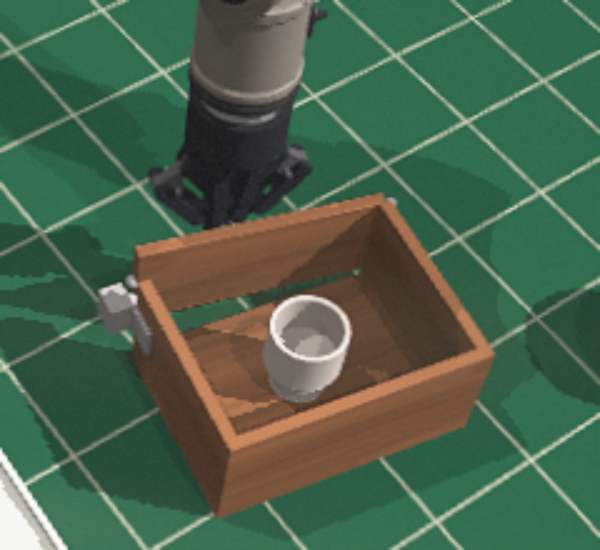

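The door is nearly shut (about 0.1 open, free edge near the catch at (130,285)). The 6 N upward force suggests a finger link rides on the door's top edge, so I raise slightly before pushing past the catch.

Request:
carry_out(moves=[[0.002, 0, -0.005, 0, 0], [0.002, 0, -0.012, 0, 0], [0.0, 0, -0.012, 0, 0], [-0.003, -0.0005, -0.012, 0, 0], [-0.006, -0.001, -0.012, 0, 0], [-0.009, -0.001, -0.012, 0, 0], [-0.012, -0.001, -0.012, 0, 0], [-0.013, -0.001, -0.012, 0, 0]])

```text
clock: 14.8
tcp_pos: [0.5379, 0.1827, 0.2433]
orientation: [-0.555, -3.09, 0.001]
contact_force: [-3.5, 1.9, 0.8]
grip_width: -0.0002
gripper_force: 1.5
```

```bash
python3 d.py | sed -n '1p;10,$p'
```

```text
14.8 [-0.706  0.531  0.349  1.96  -0.275  0.697  1.027] [0.5379 0.1827 0.2433] [-0.555  -3.0902  0.0005] -0.0001887131754435917 [-3.4678  1.8682  0.8467]
0.15 [0.0162 0.0014 0.0114]
0.1 [0.0104 0.0005 0.0113]
0.06 [ 0.0057 -0.      0.0113]
0.03 [ 0.0021 -0.0003  0.0113]
0 [-0.0015 -0.0005  0.0113]
```

Request:
carry_out(moves=[[-0.001, 0, 0, 0, 0], [-0.002, 0, 0, 0, 0], [-0.003, 0, 0, 0, 0], [-0.004, 0, 0, 0, 0], [-0.005, 0, 0, 0, 0], [-0.006, 0, 0, 0, 0], [-0.007, 0, 0, 0, 0], [-0.007, 0, 0, 0, 0]])

```text
clock: 15.6
tcp_pos: [0.5428, 0.1811, 0.2434]
orientation: [-0.553, -3.086, 0.001]
contact_force: [-11.0, 3.3, 7.3]
grip_width: 0.0
gripper_force: 5.7
```

```bash
python3 -c "
from h import *
s=r.grab_frame('scene')[60:280,320:560,::-1];t=r.grab_frame('top')[150:370,110:290,::-1]
cv2.imwrite('pics/s6.png',np.hstack([cv2.resize(s,(440,404)),cv2.resize(t,(330,404))]))"
```

```text
(no output)
```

View pics/s6.png

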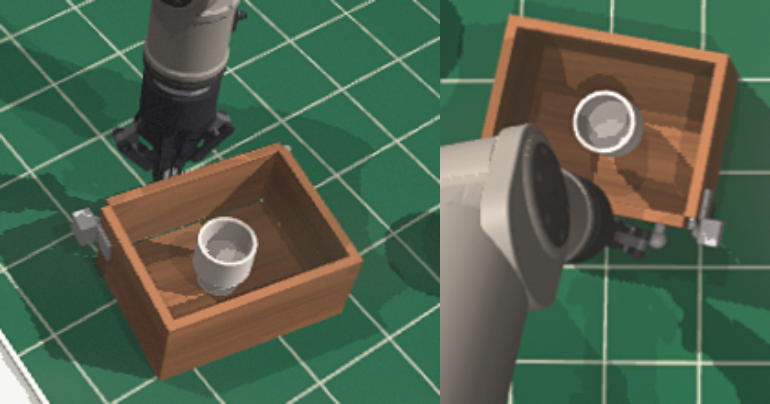

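The door looks flush with the front in both views, and the cup is upright. Now I back off and check that it stays shut.

Request:
carry_out(moves=[[0.005, 0, 0, 0, 0], [0.015, 0, 0, 0, 0], [0.03, 0, -0.005, 0, 0], [0.05, 0, -0.02, 0, 0], [0.07, 0.01, -0.05, 0, 0], [0.08, 0.04, -0.09, 0, 0], [0.08, 0.07, -0.12, 0, 0], [0.08, 0.1, -0.14, 0, 0]])

```text
clock: 16.5
tcp_pos: [0.5042, 0.3032, 0.387]
orientation: [0.555, 3.09, 0.005]
contact_force: [1.2, 0.1, 0.5]
grip_width: -0.0
gripper_force: 0.0
```

Request:
carry_out(moves=[[0, 0.03, 0, 0, 0], [0, 0.07, 0, 0, 0], [0, 0.11, 0, 0, 0], [0, 0.15, 0, 0, 0], [0, 0.18, 0, 0, 0], [0, 0.18, 0, 0, 0], [0, 0.18, 0, 0, 0], [0, 0.18, 0, 0, 0]])

```text
clock: 17.3
tcp_pos: [0.5672, 0.4691, 0.3839]
orientation: [0.558, 3.091, -0.001]
contact_force: [-0.0, 0.1, -0.7]
grip_width: -0.0
gripper_force: 0.0
```

```bash
python3 -c "
from h import *
s=r.grab_frame('scene')[100:340,130:530,::-1];t=r.grab_frame('top')[150:290,110:290,::-1]
cv2.imwrite('pics/s7.png',np.vstack([cv2.resize(s,(500,300)),cv2.resize(t,(500,300),interpolation=2)]))
o=r.get_obs();print(o['clock'],o['tcp_pos'],o['contact_force'])"
```

```text
17.4 [0.56747046 0.46893538 0.38422622] [0.58918151 0.39986657 1.77234005]
```

View pics/s7.png

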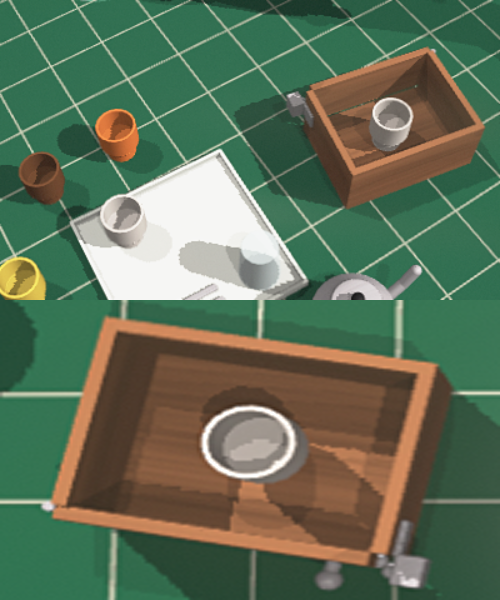

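The door's front edge runs (55,517)–(375,565), within about 0.005 rad of parallel to the back wall, so the catch is holding it. The cup stands inside, the lower cup is still on the tray, and the glass and tongs are in place. Handing in.

```bash
python3 -c "
from bench import r
print(r.hand_in())"
```

```text
the job is handed in; nothing more can be done
None
```

I handed the job in at 17.4 s: the top cup stands upright in the caddy, the door stays shut on its catch by itself, and the lower cup, glass and tongs look undisturbed in the last pictures; the judge's result was not shown.

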